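# Load timber profile samples into the feed rack in reverse order

## Task

Move the four upright wooden profile samples from the dark grey trays of the aluminium outfeed rack into the empty plywood feed rack, one to a bay and in reverse order: the sample that starts leftmost in its rack, seen from the robot, goes into the rightmost bay, the second from the left into the second from the right, and so on. Leave every sample standing upright on the floor of its bay.

Things in the scene. Friction and masses are not known exactly. Their poses are not given: they have to be found in the camera images.
- square_sample: loose pale timber offcut of square section, 38 x 38 mm, 95 mm tall, about 75 g, standing on end. Origin at the centre of its underside, z up along its length. x and y are square to its faces, x within 0.1 rad of its rack's x.
- round_sample: loose pale timber dowel, 40 mm in diameter, 90 mm tall, about 60 g, standing on end. Origin at the centre of its underside, z up along its length. 
- strip_sample: loose pale timber strip of flat section, 44 mm along its x by 20 mm along its y, 100 mm tall, about 50 g, standing on end. Origin at the centre of its underside, z up along its length. At the start its x lies within 0.1 rad of its rack's x, so grip it across x with the fingers outside the row.
- tongue_sample: loose pale timber offcut of tongued section, 85 mm tall, about 55 g, standing on end: a main part 40 mm along x by 26 mm along y (y = -18 to +8 mm) with a tongue 14 mm wide along its +y side (y = 8 to 18 mm). Origin at the centre of its underside, z up along its length. At the start its x lies within 0.1 rad of its rack's x; grip it across x on the main part.
- tray1: square dark grey plastic tray, 66 x 66 mm outside, walls 3 mm thick and 16 mm high, floor 3 mm thick; fixed on the outfeed rack, never moves, same heading as that rack. Origin at the centre of its underside. At the start the square sample stands in it. All four trays look alike and which tray is where along the rack changes.
- tray2: square dark grey plastic tray, 66 x 66 mm outside, walls 3 mm thick and 16 mm high, floor 3 mm thick; fixed on the outfeed rack, never moves, same heading as that rack. Origin at the centre of its underside. At the start the round sample stands in it. All four trays look alike and which tray is where along the rack changes.
- tray3: square dark grey plastic tray, 66 x 66 mm outside, walls 3 mm thick and 16 mm high, floor 3 mm thick; fixed on the outfeed rack, never moves, same heading as that rack. Origin at the centre of its underside. At the start the strip sample stands in it. All four trays look alike and which tray is where along the rack changes.
- tray4: square dark grey plastic tray, 66 x 66 mm outside, walls 3 mm thick and 16 mm high, floor 3 mm thick; fixed on the outfeed rack, never moves, same heading as that rack. Origin at the centre of its underside. At the start the tongue sample stands in it. All four trays look alike and which tray is where along the rack changes.
- outfeed_rack: fixed aluminium board 86 (x) x 300 (y) x 10 mm carrying the four trays in a row at y = +105, +35, -35, -105 mm, in random order, each holding its sample within 5 mm of the tray's centre. Origin: centre of its underside, on the table; +y to the left seen from the robot, x away from it, turned at most 0.35 rad. May stand left or right of the feed rack.
- feed_rack: fixed plywood rack 80 (x) x 300 (y) x 22 mm, empty at the start: four open-topped bays centred at y = +105, +35, -35, -105 mm, x = 0. Each bay is 60 x 60 mm inside, floor 10 mm above the table, walls 10 mm thick, 12 mm above the floor. Origin: centre of its underside, on the table; +y to the left seen from the robot, x away from it, turned at most 0.35 rad.
Mind the look-alikes: they are no part of the job. What is shaped like the square_sample but purple or yellow is not meant.

How it is judged:
By the outcome, as a careful person would: the job done as asked, in the order asked, and still so for the second after the job is handed in, with the robot touching nothing.
It also fails if it takes over 102 s, if anything falls off the work surface, if the arm or the gripper's body presses on something with over 40 N, if the wrist force passes 120 N, or if a joint passes its speed limit or range.

## Robot

A 6-joint arm with a two-finger parallel gripper is mounted at the origin on the work surface. World frame = base frame: x ahead of the robot, y to its left, z up, the work surface at z = 0. Lengths are in m, angles in rad, forces in N, time in s.
With the tool pointing down it reaches from about 0.275 to 1 m from the base axis. Payload 8.4 kg.
Tool frame: the origin (TCP) lies on the centre line of the jaws, within the pads' length; the fingertips stand 19 mm ahead of it and the grasp point (between the pads) is the TCP; z points along the fingers, y is the line along which they close (so a half turn about z gives the same grasp; the last joint's range is limited). The gripper opens to 85 mm and grips with 20 to 120 N. Pads are 22 mm wide; open, the fingers measure 114 mm over their backs; the gripper's body (76 mm by 85 mm) begins 54 mm behind the grasp point. The pads swing forward as they close: fully open they stand 13 mm farther back than shut.
Start: joints at [-1.337, 0.353, 1.633, -0, 1.155, -0.002], TCP at [0.146, -0.608, 0.221] pointing down, gripper open.
Joint ranges: [-2.63, 2.63], [-0.92, 2.1], [0.06, 2.66], [-1.3, 4.44], [0, 2.69], [-3.02, 3.02]. Speed limits (rad/s): [2.22, 2.22, 2.79, 3.14, 3.14, 3.14].

## Interface

Orientations are given as a 3x3 rotation matrix whose columns are the frame's x, y, z axes.
In Python, from bench import env, vision, hand_in gives the robot as it stands. The module is installed in compiled form; this text tells all that it offers.
- The arm moves only by the tool step_arm, never from a script. Its argument "plan" is a list of rows, each a list of 3 entries, a list of its own where there are three numbers: the finger opening in m, from 0 to 0.0854, then the shift along the world's x, y, z in m, then the turn about the world's z in degrees. A call has 1 to 20 rows; each row is the pose to reach, as a shift and turn from the pose commanded when the call began; what a row does not reach only later rows make up. A row lasts 1/12 s, in which the tool goes at most 41.7 mm and 7.16 degrees, less where a joint would pass 70% of its speed; a pose out of reach is approached as far as the arm can. A call with a gripper value outside its range is refused whole. The fingers move at their own pace and stop on an object; "newtons" is the grip in N (left out, the last holds). Time passes only in rows, so rows that repeat a pose let the fingers close. It gives the time, the measured TCP pose, the force, the opening and the grip force at its end, in the units of the state.
- env.read_state(): the state, without advancing time (a new reading comes with each control period).
- vision.camera(name): name is "side" or "top"; returns the picture (384x512x3 uint8, red, green, blue); there is no depth.
- vision.get_calibration(name): a dict with "mtx" (3x3 intrinsics, pixels), "rvec" (rotation vector, rad) and "tvec" (3), from world to camera coordinates, as OpenCV has them. Camera axes: x right, y down, z forward; pixel columns grow to the right and rows downward; lengths in m; the calibration is good to about 2 mm. A picture is of the moment at which its call begins. get_calibration takes no time and is no camera call.
- hand_in(): hands the job in; it is judged then, once.
The state is a dict: "t": time; "joint_positions": joint angles; "joint_velocities": joint speeds; "effort": joint torques, N m; "position": TCP position; "tool_rot": TCP orientation; "force": force on the tool from outside, world axes, zero at the start; "moment": the same for the moment, N m; "grip_width": finger opening in m; "grasp_force": force on a finger pad.
Only numpy, scipy, OpenCV 4.12 (cv2) and the standard library are available. Lean on these libraries where they do the work, as an engineer would, in place of code of your own. Each camera call takes 0.05 s, during which the arm holds its last target. There are 200 camera calls.

## Working session

There is one attempt and no reset: what is moved stays moved. The work goes in short steps, Python scripts to look and compute and a tool call to move; the robot and the scene stay as the last step left them, time stands still between calls to the robot, and variables do not carry over. Pictures are saved under pics/ and viewed, at most 14 in all, crops included, and the job is handed in when it is done.

Besides the shell and the picture viewer there is one more tool, called as a command line: name --argument value ..., lists and objects as JSON in quotes. step_arm: Moves the arm, as the interface text tells. Its arguments: {"type":"object","properties":{"plan":{"type":"array","items":{"type":"array"}},"newtons":{"type":"number"}},"required":["plan"]}

```bash
mkdir -p pics; python3 - <<'E'
from bench import env, vision
import cv2
for n in("top","side"):
    im=vision.camera(n); cv2.imwrite(f"pics/{n}0.png",im[:,:,::-1])
    c=vision.get_calibration(n); print(n,c)
s=env.read_state(); print(s["t"],s["position"],s["tool_rot"],s["grip_width"])
E
```

```text
top {'mtx': array([[382.9872293 ,   0.        , 257.2812245 ],
       [  0.        , 382.9872293 , 191.47762348],
       [  0.        ,   0.        ,   1.        ]]), 'rvec': array([ 2.13746543, -2.16143487,  0.20774717]), 'tvec': array([0.04927224, 0.57040491, 0.90327856])}
side {'mtx': array([[393.53796692,   0.        , 251.00625479],
       [  0.        , 393.53796692, 192.31182714],
       [  0.        ,   0.        ,   1.        ]]), 'rvec': array([ 2.41327833, -0.33248766,  0.12250609]), 'tvec': array([-0.50149399,  0.17171615,  0.80492323])}
0.1 [ 0.14589262 -0.60727757  0.22073606] [[ 9.72331639e-01  2.33604543e-01 -3.18266754e-04]
 [ 2.33604759e-01 -9.72330894e-01  1.20376280e-03]
 [-2.82561394e-05 -1.24480528e-03 -9.99999225e-01]] 0.08498874690886113
```

View pics/top0.png

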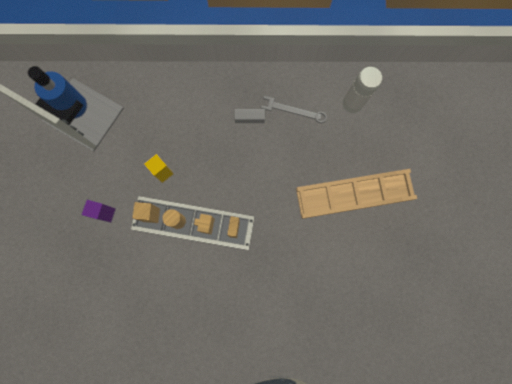

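View pics/side0.png

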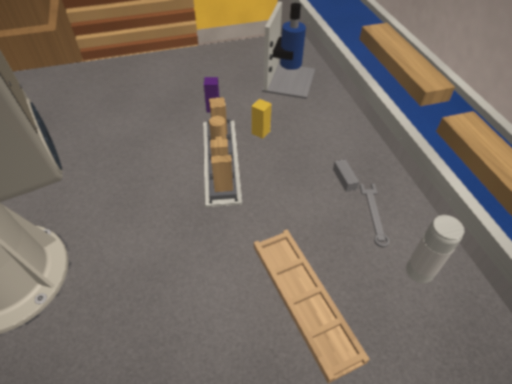

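```bash
python3 - <<'E'
import cv2,numpy as np
im=cv2.imread("pics/top0.png")
a=cv2.resize(im[150:255,70:260],None,fx=4,fy=4,interpolation=cv2.INTER_CUBIC)
cv2.imwrite("pics/c1.png",a)
b=cv2.resize(im[165:222,290:422],None,fx=4,fy=4,interpolation=cv2.INTER_CUBIC)
s=cv2.imread("pics/side0.png")
b2=cv2.resize(s[70:210,190:285],None,fx=2.4,fy=2.4,interpolation=cv2.INTER_CUBIC)
h=max(len(b),len(b2)); 
p=lambda i:cv2.copyMakeBorder(i,0,h-len(i),0,0,cv2.BORDER_CONSTANT)
cv2.imwrite("pics/c2.png",np.hstack([p(b),p(b2)]))
hs=cv2.cvtColor(im,cv2.COLOR_BGR2HSV)
for u,v in[(172,218),(145,211),(204,225),(340,200),(192,204),(250,230),(170,240),(350,208),(153,213),(300,250),(178,220)]: print(u,v,hs[v,u])
E
```

```text
172 218 [ 19 124 181]
145 211 [ 19 127 169]
204 225 [ 19 127 181]
340 200 [ 17 109 191]
192 204 [ 18  23 112]
250 230 [ 26  23 186]
170 240 [ 21  22 115]
350 208 [ 17 108 187]
153 213 [ 19 119 109]
300 250 [ 23  20 113]
178 220 [ 19 129 164]
```

View pics/c1.png

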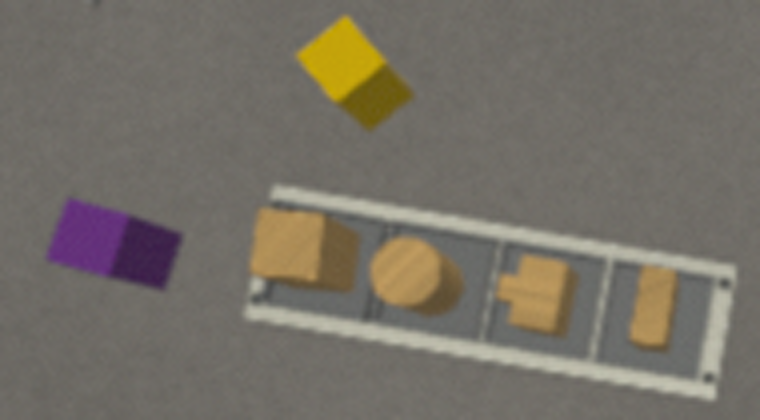

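View pics/c2.png

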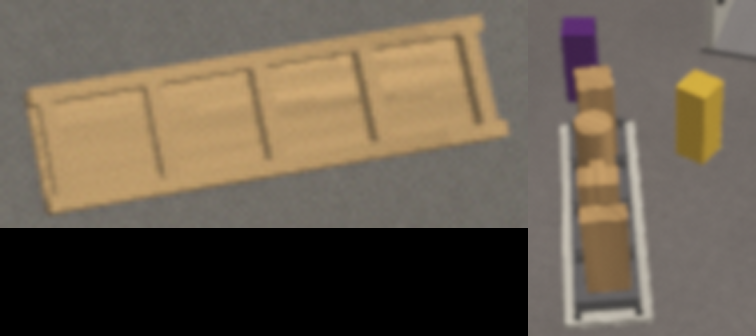

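The rack at left holds, left to right, square (145,211), round (172,218), tongue (204,224) and strip (233,226). Square-like bodies are the pale one at (145,211), purple at (98,211) and yellow at (158,165). Only the pale one, standing in a tray, fits the description, and the crop confirms it. The feed rack is empty, centred near (356,193).

```bash
cat > fit.py <<'E'
import cv2,numpy as np
from scipy.optimize import minimize
from bench import vision
C={n:vision.get_calibration(n) for n in("top","side")}
S=4
def proj(P,n):
    c=C[n]; return cv2.projectPoints(np.asarray(P,float),c["rvec"],c["tvec"],c["mtx"],None)[0][:,0]
def place(xy,p):
    c,s=np.cos(p[2]),np.sin(p[2]); xy=np.asarray(xy,float)
    return xy@np.array([[c,s],[-s,c]])+p[:2]
def rect(a,b,y0=0): return [[-a/2,y0-b/2],[a/2,y0-b/2],[a/2,y0+b/2],[-a/2,y0+b/2]]
th=np.linspace(0,2*np.pi,40,endpoint=False)
SH={"square":([rect(.038,.038)],.095),"round":([np.c_[.02*np.cos(th),.02*np.sin(th)]],.09),
"strip":([rect(.044,.020)],.1),"tongue":([rect(.04,.026,-.005),rect(.014,.028,.004)],.085),
"feed":([rect(.08,.3)],.022),"out":([rect(.086,.3)],.010)}
def model(name,p,n,z0,shape,off):
    m=np.zeros(shape,np.uint8); parts,h=SH[name]
    for q in parts:
        w=place(q,p); P=np.r_[np.c_[w,np.full(len(w),z0)],np.c_[w,np.full(len(w),z0+h)]]
        u=((proj(P,n)-off+.5)*S-.5)
        cv2.fillConvexPoly(m,cv2.convexHull(np.round(u*16).astype(np.int32)),1,shift=4)
    return m
def fit(name,mask,n,z0,p0,dth=(.03,.03,.15)):
    ys,xs=np.nonzero(mask>.3); a=12
    x0,x1,y0,y1=max(xs.min()-a,0),xs.max()+a,max(ys.min()-a,0),ys.max()+a
    M=(cv2.resize(mask[y0:y1,x0:x1].astype(np.float32),None,fx=S,fy=S,interpolation=cv2.INTER_CUBIC)>.5).astype(np.uint8)
    def cost(p):
        m=model(name,p,n,z0,M.shape,np.array([x0,y0])); return 1-(m&M).sum()/max(1,(m|M).sum())
    best=None
    for d in(-1,0,1):
        p=np.array(p0,float)+[0,0,d*dth[2]*.5]
        sim=np.vstack([p]+[p+np.eye(3)[i]*[.015,.015,.1][i] for i in range(3)])
        r=minimize(cost,p,method="Nelder-Mead",options=dict(initial_simplex=sim,xatol=1e-4,fatol=1e-5))
        if best is None or r.fun<best.fun: best=r
    return best.x,1-best.fun
def back(u,v,z,n):
    c=C[n]; R=cv2.Rodrigues(c["rvec"])[0]; o=-R.T@c["tvec"]; d=R.T@np.linalg.solve(c["mtx"],[u,v,1]); return (o+d*(z-o[2])/d[2])[:2]
def wood(im):
    h=cv2.cvtColor(im,cv2.COLOR_BGR2HSV); return ((h[...,1]>65)&(h[...,0]>10)&(h[...,0]<23)&(h[...,2]>60))
def comp(m,u,v):
    k,l=cv2.connectedComponents(m.astype(np.uint8)); return (l==l[v,u]).astype(np.float32)
E
cat > m1.py <<'E'
from fit import *
im=cv2.imread("pics/top0.png"); si=cv2.imread("pics/side0.png")
print(vision.get_calibration("top")["tvec"])
w=wood(im)
print("feed top",fit("feed",comp(w,340,200),"top",0,[*back(356,193,.01,"top"),.1]))
print("feed side",fit("feed",comp(wood(si),318,310),"side",0,[*back(310,303,.01,"side"),.1]))
for n,I,(u0,u1,v0,v1),c in(("top",im,(128,258,190,252),(192,222)),("side",si,(198,246,112,208),(222,163))):
    h=cv2.cvtColor(I,cv2.COLOR_BGR2HSV); m=np.zeros(I.shape[:2],np.uint8)
    sub=(h[v0:v1,u0:u1,2]>140)&(h[v0:v1,u0:u1,1]<50); m[v0:v1,u0:u1]=sub
    l=cv2.connectedComponentsWithStats(m); k=[i for i in range(1,l[0]) if l[2][i,4]>25]; m=np.isin(l[1],k)
    pts=np.argwhere(m)[:,::-1].astype(np.int32); H=np.zeros(I.shape[:2],np.uint8); cv2.fillConvexPoly(H,cv2.convexHull(pts),1)
    print("out",n,fit("out",H.astype(np.float32),n,0,[*back(*c,.01,n),-.12]))
for nm,u,v in(("square",145,211),("round",172,218),("tongue",204,224),("strip",233,226)):
    m=comp(w,u,v); p,i=fit(nm,m,"top",.013,[*back(u,v,.1,"top"),-.12])
    print(nm,m.sum(),p.round(4),round(i,3))
E
python3 m1.py
```

```text
[0.04927224 0.57040491 0.90327856]
feed top (array([ 0.57011112, -0.21233089,  0.1565071 ]), np.float64(0.9742965502393137))
feed side (array([ 0.57015364, -0.21271053,  0.15785714]), np.float64(0.9845601306658726))
out top (array([ 0.49910276,  0.2062641 , -0.18450472]), np.float64(0.9768371440929497))
out side (array([ 0.49757008,  0.20994965, -0.1797907 ]), np.float64(0.950807119205298))
square 472.0 [ 0.5199  0.3104 -0.1179] 0.955
round 347.0 [0.5039 0.2443 0.0043] 0.953
tongue 301.0 [ 0.4921  0.1738 -0.1829] 0.945
strip 206.0 [ 0.4821  0.102  -0.1815] 0.92
```

step_arm --plan '[[0.085, [0.336, 0.71, 0], 66], [0.085, [0.336, 0.71, 0], 66], [0.085, [0.336, 0.71, 0], 66], [0.085, [0.336, 0.71, 0], 66], [0.085, [0.336, 0.71, 0], 66], [0.085, [0.336, 0.71, 0], 66], [0.085, [0.336, 0.71, 0], 66], [0.085, [0.336, 0.71, 0], 66], [0.085, [0.336, 0.71, 0], 66], [0.085, [0.336, 0.71, 0], 66], [0.085, [0.336, 0.71, 0], 66], [0.085, [0.336, 0.71, 0], 66], [0.085, [0.336, 0.71, 0], 66], [0.085, [0.336, 0.71, 0], 66], [0.085, [0.336, 0.71, 0], 66], [0.085, [0.336, 0.71, 0], 66], [0.085, [0.336, 0.71, 0], 66], [0.085, [0.336, 0.71, 0], 66], [0.085, [0.336, 0.71, 0], 66], [0.085, [0.336, 0.71, 0], 66]]' --newtons 30

```text
t: 1.77
position: [0.4845, 0.1074, 0.2214]
tool_rot: [[0.179, 0.984, 0.002], [0.984, -0.179, 0.002], [0.002, 0.002, -1.0]]
force: [1.2, -1.0, 0.0]
grip_width: 0.0849
grasp_force: 0.0
```

step_arm --plan '[[0.085, [0, 0, -0.03], 0], [0.085, [0, 0, -0.06], 0], [0.085, [0, 0, -0.06], 0], [0.085, [0, 0, -0.06], 0]]'

```text
t: 2.1
position: [0.4806, 0.1018, 0.1605]
tool_rot: [[0.182, 0.983, -0.004], [0.983, -0.182, -0.001], [-0.002, -0.004, -1.0]]
force: [0.2, 0.8, -0.0]
grip_width: 0.0851
grasp_force: 0.0
```

step_arm --plan '[[0.085, [0.001, 0, -0.03], 0], [0.085, [0.001, 0, -0.06], 0], [0.085, [0.001, 0, -0.085], 0], [0.085, [0.001, 0, -0.085], 0], [0.085, [0.001, 0, -0.085], 0], [0.03, [0.001, 0, -0.085], 0], [0.03, [0.001, 0, -0.085], 0], [0.03, [0.001, 0, -0.085], 0], [0.03, [0.001, 0, -0.085], 0], [0.03, [0.001, 0, -0.085], 0], [0.03, [0.001, 0, -0.085], 0], [0.03, [0.001, 0, -0.085], 0], [0.03, [0.001, 0, -0.085], 0]]'

```text
t: 3.18
position: [0.484, 0.1026, 0.078]
tool_rot: [[0.182, 0.983, 0.002], [0.983, -0.182, 0.001], [0.001, 0.002, -1.0]]
force: [-1.5, -0.4, 10.0]
grip_width: 0.0435
grasp_force: 31.5
```

step_arm --plan '[[0.03, [0, 0, 0.015], 0], [0.03, [0, 0, 0.05], 0], [0.03, [0, 0, 0.09], 0], [0.03, [0, 0, 0.13], 0], [0.03, [0.01, -0.03, 0.13], 3], [0.03, [0.02, -0.06, 0.13], 7], [0.03, [0.035, -0.1, 0.13], 12], [0.03, [0.05, -0.14, 0.13], 16], [0.03, [0.06, -0.18, 0.13], 19.5], [0.03, [0.072, -0.21, 0.13], 19.5], [0.03, [0.072, -0.211, 0.13], 19.5], [0.03, [0.072, -0.211, 0.13], 19.5], [0.03, [0.072, -0.211, 0.13], 19.5], [0.03, [0.072, -0.211, 0.13], 19.5]]'

```text
t: 4.35
position: [0.5545, -0.1077, 0.2066]
tool_rot: [[-0.157, 0.988, -0.0], [0.988, 0.157, 0.0], [0.0, -0.0, -1.0]]
force: [0.0, 0.1, -0.1]
grip_width: 0.0434
grasp_force: 31.0
```

```bash
python3 - <<'E'
from bench import env, vision
import cv2,numpy as np
a=vision.camera("top");b=vision.camera("side")
cv2.imwrite("pics/top1.png",a[:,:,::-1]);cv2.imwrite("pics/side1.png",b[:,:,::-1])
cv2.imwrite("pics/v1.png",cv2.resize(np.hstack([a[100:292,210:466],b[150:342,190:446]]),(800,300))[:,:,::-1])
s=env.read_state();print(s["t"],s["position"],s["force"],s["grip_width"])
E
```

```text
4.45 [ 0.55468392 -0.10752436  0.20658098] [-0.67241349  0.47789442  0.11597392] 0.04297705700627945
```

View pics/v1.png

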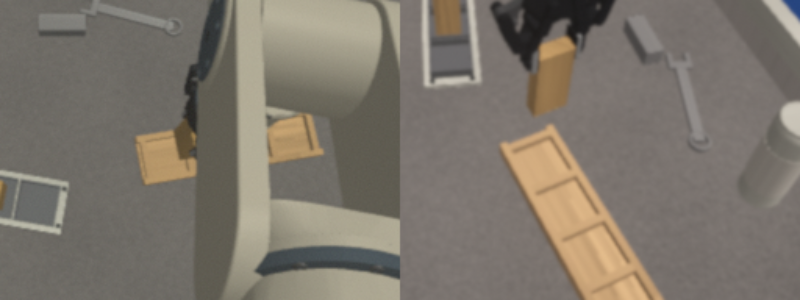

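step_arm --plan '[[0.03, [-0.001, -0.001, -0.04], 0], [0.03, [-0.001, -0.001, -0.08], 0], [0.03, [-0.001, -0.001, -0.105], 0], [0.03, [-0.001, -0.001, -0.12], 0], [0.03, [-0.001, -0.001, -0.127], 0], [0.03, [-0.001, -0.001, -0.13], 0], [0.03, [-0.001, -0.001, -0.13], 0], [0.03, [-0.001, -0.001, -0.13], 0]]'

```text
t: 5.12
position: [0.5549, -0.1095, 0.0775]
tool_rot: [[-0.157, 0.988, 0.002], [0.988, 0.157, -0.0], [-0.001, 0.002, -1.0]]
force: [1.3, -0.2, -0.5]
grip_width: 0.0435
grasp_force: 30.9
```

No contact yet; lower in small steps.

step_arm --plan '[[0.03, [0, 0, -0.0015], 0], [0.03, [0, 0, -0.0015], 0], [0.03, [0, 0, -0.0015], 0]]'

```text
t: 5.37
position: [0.5544, -0.1098, 0.0756]
tool_rot: [[-0.157, 0.988, 0.001], [0.988, 0.157, -0.0], [-0.0, 0.001, -1.0]]
force: [-0.4, -0.4, -0.8]
grip_width: 0.0436
grasp_force: 30.9
```

step_arm --plan '[[0.03, [0, 0, -0.001], 0], [0.03, [0, 0, -0.002], 0], [0.03, [0, 0, -0.002], 0]]'

```text
t: 5.62
position: [0.5546, -0.1101, 0.075]
tool_rot: [[-0.157, 0.988, 0.001], [0.988, 0.157, -0.001], [-0.001, 0.001, -1.0]]
force: [-5.8, 0.3, 20.2]
grip_width: 0.0435
grasp_force: 33.4
```

step_arm --plan '[[0.03, [0, 0, 0.001], 0], [0.06, [0, 0, 0.001], 0], [0.085, [0, 0, 0.001], 0], [0.085, [0, 0, 0.001], 0], [0.085, [0, 0, 0.001], 0], [0.085, [0, 0, 0.01], 0], [0.085, [0, 0, 0.05], 0], [0.085, [0, 0, 0.09], 0], [0.085, [0, 0, 0.12], 0], [0.085, [-0.01, 0.035, 0.12], -5], [0.085, [-0.02, 0.075, 0.12], -10], [0.085, [-0.03, 0.115, 0.12], -15], [0.085, [-0.04, 0.155, 0.12], -19.5], [0.085, [-0.05, 0.195, 0.12], -19.5], [0.085, [-0.06, 0.235, 0.12], -19.5], [0.085, [-0.063, 0.27, 0.12], -19.5], [0.085, [-0.063, 0.279, 0.12], -19.5], [0.085, [-0.063, 0.279, 0.12], -19.5], [0.085, [-0.063, 0.279, 0.12], -19.5]]'

```text
t: 7.2
position: [0.491, 0.1693, 0.1931]
tool_rot: [[0.18, 0.984, 0.0], [0.984, -0.18, -0.0], [-0.0, 0.0, -1.0]]
force: [0.2, -0.2, -0.2]
grip_width: 0.0848
grasp_force: 0.0
```

```bash
python3 - <<'E'
from bench import env, vision
import cv2,numpy as np
a=vision.camera("top");b=vision.camera("side")
cv2.imwrite("pics/top2.png",a[:,:,::-1]);cv2.imwrite("pics/side2.png",b[:,:,::-1])
cv2.imwrite("pics/v2.png",cv2.resize(np.hstack([a[100:292,210:466],b[150:342,190:446]]),(800,300))[:,:,::-1])
s=env.read_state();print(s["t"],s["position"],s["force"],s["grip_width"])
E
```

```text
7.3 [0.4910726  0.16814077 0.19292153] [ 0.6254981   0.41262573 -0.28173049] 0.0847034851569126
```

View pics/v2.png

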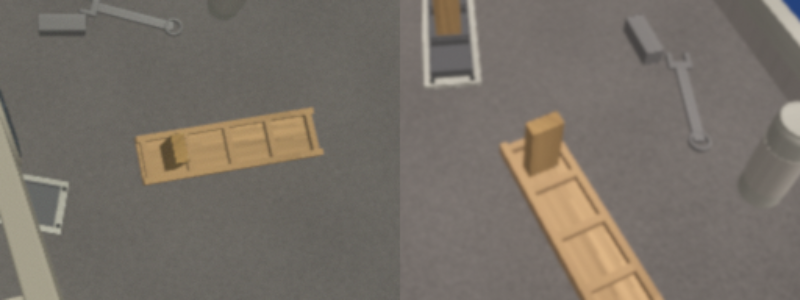

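The strip stands upright in the leftmost bay (top view base around crop px (168,165), side view (545,160)). Next is the tongue.

step_arm --plan '[[0.085, [0, 0, -0.03], 0], [0.085, [0, 0, -0.065], 0], [0.085, [0, 0, -0.095], 0], [0.085, [0, 0, -0.117], 0], [0.085, [0, 0, -0.117], 0], [0.085, [0, 0, -0.117], 0], [0.03, [0, 0, -0.117], 0], [0.03, [0, 0, -0.117], 0], [0.03, [0, 0, -0.117], 0], [0.03, [0, 0, -0.117], 0], [0.03, [0, 0, -0.117], 0], [0.03, [0, 0, -0.117], 0], [0.03, [0, 0, -0.117], 0], [0.03, [0, 0, -0.117], 0]]'

```text
t: 8.47
position: [0.4918, 0.1696, 0.0773]
tool_rot: [[0.182, 0.983, 0.002], [0.983, -0.182, 0.001], [0.001, 0.002, -1.0]]
force: [-1.4, -1.8, 8.3]
grip_width: 0.0389
grasp_force: 29.6
```

step_arm --plan '[[0.03, [0, 0, 0.015], 0], [0.03, [0, 0, 0.05], 0], [0.03, [0, 0, 0.09], 0], [0.03, [0, 0, 0.13], 0], [0.03, [0.007, -0.03, 0.13], 3], [0.03, [0.014, -0.065, 0.13], 7], [0.03, [0.021, -0.1, 0.13], 12], [0.03, [0.03, -0.14, 0.13], 16], [0.03, [0.038, -0.18, 0.13], 19.5], [0.03, [0.046, -0.22, 0.13], 19.5], [0.03, [0.054, -0.26, 0.13], 19.5], [0.03, [0.062, -0.3, 0.13], 19.5], [0.03, [0.07, -0.335, 0.13], 19.5], [0.03, [0.074, -0.352, 0.13], 19.5], [0.03, [0.074, -0.352, 0.13], 19.5], [0.03, [0.074, -0.352, 0.13], 19.5], [0.03, [0.074, -0.352, 0.13], 19.5]]'

```text
t: 9.88
position: [0.5646, -0.182, 0.206]
tool_rot: [[-0.157, 0.988, -0.0], [0.988, 0.157, 0.0], [0.001, -0.0, -1.0]]
force: [0.2, 0.9, -1.1]
grip_width: 0.0392
grasp_force: 31.3
```

step_arm --plan '[[0.03, [0.001, -0.001, -0.04], 0], [0.03, [0.001, -0.001, -0.08], 0], [0.03, [0.001, -0.001, -0.105], 0], [0.03, [0.001, -0.001, -0.12], 0], [0.03, [0.001, -0.001, -0.127], 0], [0.03, [0.001, -0.001, -0.13], 0], [0.03, [0.001, -0.001, -0.13], 0], [0.03, [0.001, -0.001, -0.13], 0], [0.03, [0.001, -0.001, -0.131], 0], [0.03, [0.001, -0.001, -0.131], 0]]'

```text
t: 10.72
position: [0.5667, -0.1838, 0.076]
tool_rot: [[-0.157, 0.988, 0.002], [0.988, 0.157, -0.001], [-0.001, 0.002, -1.0]]
force: [-0.6, 0.1, -0.3]
grip_width: 0.0391
grasp_force: 31.3
```

step_arm --plan '[[0.03, [0, 0, -0.001], 0], [0.03, [0, 0, -0.0015], 0], [0.03, [0, 0, -0.0015], 0]]'

```text
t: 10.97
position: [0.5665, -0.184, 0.0743]
tool_rot: [[-0.156, 0.988, 0.001], [0.988, 0.156, -0.0], [-0.001, 0.001, -1.0]]
force: [-1.6, 0.7, 6.2]
grip_width: 0.0388
grasp_force: 32.1
```

step_arm --plan '[[0.03, [0, 0, 0], 0], [0.06, [0, 0, 0], 0], [0.085, [0, 0, 0], 0], [0.085, [0, 0, 0], 0], [0.085, [0, 0, 0], 0], [0.085, [0, 0, 0.01], 0], [0.085, [0, 0, 0.05], 0], [0.085, [0, 0, 0.09], 0], [0.085, [0, 0, 0.12], 0], [0.085, [-0.005, 0.035, 0.12], -5], [0.085, [-0.01, 0.075, 0.12], -10], [0.085, [-0.016, 0.115, 0.12], -15], [0.085, [-0.022, 0.155, 0.12], -19.5], [0.085, [-0.028, 0.195, 0.12], -19.5], [0.085, [-0.034, 0.235, 0.12], -19.5], [0.085, [-0.04, 0.275, 0.12], -19.5], [0.085, [-0.046, 0.315, 0.12], -19.5], [0.085, [-0.052, 0.355, 0.12], -19.5], [0.085, [-0.058, 0.395, 0.12], -19.5], [0.085, [-0.062, 0.425, 0.12], -19.5]]'

```text
t: 12.63
position: [0.5032, 0.2442, 0.1943]
tool_rot: [[0.181, 0.983, 0.001], [0.983, -0.181, 0.001], [0.001, 0.001, -1.0]]
force: [0.2, -0.4, 0.2]
grip_width: 0.085
grasp_force: 0.0
```

step_arm --plan '[[0.085, [0, 0.003, 0], 0], [0.085, [0, 0.003, 0], 0], [0.085, [0, 0.003, 0], 0], [0.085, [0, 0.003, 0], 0]]'

```text
t: 12.97
position: [0.5041, 0.2433, 0.1936]
tool_rot: [[0.183, 0.983, -0.0], [0.983, -0.183, -0.0], [-0.0, 0.0, -1.0]]
force: [0.3, -0.3, -0.1]
grip_width: 0.0848
grasp_force: 0.0
```

```bash
python3 - <<'E'
from bench import env, vision
import cv2,numpy as np
a=vision.camera("top");b=vision.camera("side")
cv2.imwrite("pics/v3.png",cv2.resize(np.hstack([a[100:292,210:466],b[150:342,190:446]]),(800,300))[:,:,::-1])
s=env.read_state();print(s["t"],s["position"],s["force"],s["grip_width"])
E
```

```text
13.0667 [0.50420967 0.24302792 0.19351685] [-0.26434635  0.27384478 -0.54914682] 0.08519252609686825
```

View pics/v3.png

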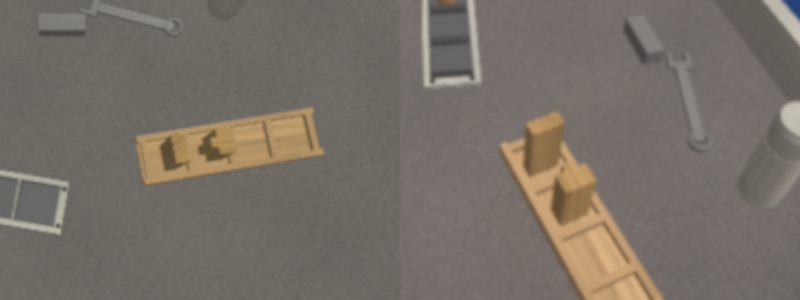

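Strip and tongue stand upright in bays 1 and 2 (side view crop px (545,145) and (573,195)). Next is the dowel.

step_arm --plan '[[0.085, [0, 0.001, -0.03], 0], [0.085, [0, 0.001, -0.065], 0], [0.085, [0, 0.001, -0.095], 0], [0.085, [0, 0.001, -0.117], 0], [0.085, [0, 0.001, -0.117], 0], [0.085, [0, 0.001, -0.117], 0], [0.03, [0, 0.001, -0.117], 0], [0.03, [0, 0.001, -0.117], 0], [0.03, [0, 0.001, -0.117], 0], [0.03, [0, 0.001, -0.117], 0], [0.03, [0, 0.001, -0.117], 0], [0.03, [0, 0.001, -0.117], 0], [0.03, [0, 0.001, -0.117], 0], [0.03, [0, 0.001, -0.117], 0]]'

```text
t: 14.23
position: [0.5049, 0.2458, 0.0779]
tool_rot: [[0.182, 0.983, 0.002], [0.983, -0.182, 0.001], [0.001, 0.002, -1.0]]
force: [-0.3, -0.4, 7.7]
grip_width: 0.0388
grasp_force: 29.4
```

step_arm --plan '[[0.03, [0, 0, 0.015], 0], [0.03, [0, 0, 0.05], 0], [0.03, [0, 0, 0.09], 0], [0.03, [0, 0, 0.13], 0], [0.03, [0.004, -0.03, 0.13], 3], [0.03, [0.009, -0.065, 0.13], 7], [0.03, [0.014, -0.1, 0.13], 12], [0.03, [0.02, -0.14, 0.13], 16], [0.03, [0.026, -0.18, 0.13], 19.5], [0.03, [0.032, -0.22, 0.13], 19.5], [0.03, [0.038, -0.26, 0.13], 19.5], [0.03, [0.044, -0.3, 0.13], 19.5], [0.03, [0.05, -0.34, 0.13], 19.5], [0.03, [0.056, -0.38, 0.13], 19.5], [0.03, [0.062, -0.42, 0.13], 19.5], [0.03, [0.068, -0.46, 0.13], 19.5], [0.03, [0.071, -0.485, 0.13], 19.5], [0.03, [0.071, -0.492, 0.13], 19.5], [0.03, [0.071, -0.492, 0.13], 19.5], [0.03, [0.071, -0.492, 0.13], 19.5]]'

```text
t: 15.9
position: [0.5746, -0.2461, 0.2064]
tool_rot: [[-0.156, 0.988, -0.0], [0.988, 0.156, 0.001], [0.001, -0.0, -1.0]]
force: [-0.8, 0.3, -0.6]
grip_width: 0.0389
grasp_force: 30.7
```

```bash
python3 - <<'E'
from bench import env, vision
import cv2,numpy as np
b=vision.camera("side")
cv2.imwrite("pics/v4.png",cv2.resize(b[150:342,190:446],(640,480))[:,:,::-1])
s=env.read_state();print(s["t"],s["position"],s["force"],s["grip_width"])
E
```

```text
15.95 [ 0.57470678 -0.24550038  0.20646242] [ 0.62237149 -0.64917578 -0.99200793] 0.03847721041092572
```

View pics/v4.png

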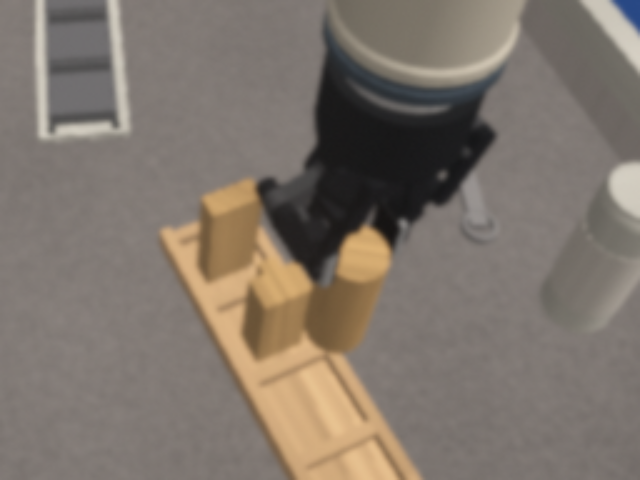

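```bash
python3 - <<'E'
from fit import *
P=[[.5747,-.2455,.1415],[.5747,-.2455,.2315]]
for dy in(0,.005,-.005):
    q=proj(np.array(P)+[0,dy,0],"side"); print((q-[190,150])*2.5)
E
```

```text
[[332.79092636 320.81520007]
 [354.08685983 246.22294631]]
[[329.86551814 314.22588229]
 [350.70137317 239.26064423]]
[[335.74493827 327.46894606]
 [357.50939317 253.26143542]]
```

The dowel hangs nearly upright, with its top at (362,253) and bottom at (333,332), maybe a few degrees tilted about the pad line. It will right itself on its 40 mm base, so I lower it gently.

step_arm --plan '[[0.03, [0.001, 0, -0.04], 0], [0.03, [0.001, 0, -0.08], 0], [0.03, [0.001, 0, -0.105], 0], [0.03, [0.001, 0, -0.12], 0], [0.03, [0.001, 0, -0.127], 0], [0.03, [0.001, 0, -0.129], 0], [0.03, [0.001, 0, -0.129], 0], [0.03, [0.001, 0, -0.129], 0]]'

```text
t: 16.62
position: [0.577, -0.2465, 0.0788]
tool_rot: [[-0.157, 0.988, 0.002], [0.988, 0.157, -0.001], [-0.001, 0.002, -1.0]]
force: [-0.2, -0.4, -0.1]
grip_width: 0.0389
grasp_force: 30.7
```

step_arm --plan '[[0.03, [0, 0, -0.001], 0], [0.03, [0, 0, -0.002], 0], [0.03, [0, 0, -0.002], 0]]'

```text
t: 16.87
position: [0.5763, -0.2469, 0.076]
tool_rot: [[-0.157, 0.988, 0.001], [0.988, 0.157, -0.0], [-0.001, 0.001, -1.0]]
force: [-0.1, -0.5, -0.6]
grip_width: 0.0382
grasp_force: 30.7
```

step_arm --plan '[[0.03, [0, 0, -0.001], 0], [0.03, [0, 0, -0.0015], 0], [0.03, [0, 0, -0.0015], 0]]'

```text
t: 17.12
position: [0.5764, -0.2471, 0.075]
tool_rot: [[-0.157, 0.988, 0.001], [0.988, 0.157, -0.001], [-0.001, 0.001, -1.0]]
force: [-2.2, 0.5, 7.7]
grip_width: 0.0385
grasp_force: 31.4
```

step_arm --plan '[[0.03, [0, 0, 0], 0], [0.06, [0, 0, 0], 0], [0.085, [0, 0, 0], 0], [0.085, [0, 0, 0], 0], [0.085, [0, 0, 0], 0], [0.085, [0, 0, 0.01], 0], [0.085, [0, 0, 0.05], 0], [0.085, [0, 0, 0.09], 0], [0.085, [0, 0, 0.12], 0], [0.085, [-0.004, 0.04, 0.12], -5], [0.085, [-0.008, 0.08, 0.12], -10], [0.085, [-0.012, 0.12, 0.12], -14], [0.085, [-0.016, 0.16, 0.12], -17.5], [0.085, [-0.02, 0.2, 0.12], -17.5], [0.085, [-0.024, 0.24, 0.12], -17.5], [0.085, [-0.028, 0.28, 0.12], -17.5], [0.085, [-0.032, 0.32, 0.12], -17.5], [0.085, [-0.036, 0.36, 0.12], -17.5], [0.085, [-0.04, 0.4, 0.12], -17.5], [0.085, [-0.044, 0.44, 0.12], -17.5]]'

```text
t: 18.78
position: [0.5316, 0.1953, 0.1948]
tool_rot: [[0.148, 0.989, 0.001], [0.989, -0.148, 0.0], [0.0, 0.001, -1.0]]
force: [0.4, 0.4, 0.2]
grip_width: 0.0849
grasp_force: 0.0
```

step_arm --plan '[[0.085, [-0.004, 0.04, 0], 0], [0.085, [-0.008, 0.08, 0], 0], [0.085, [-0.012, 0.11, 0], 0], [0.085, [-0.0125, 0.117, 0], 0], [0.085, [-0.0125, 0.117, 0], 0], [0.085, [-0.0125, 0.117, 0], 0], [0.085, [-0.0125, 0.117, 0], 0]]'

```text
t: 19.37
position: [0.5196, 0.3089, 0.194]
tool_rot: [[0.148, 0.989, -0.0], [0.989, -0.148, -0.001], [-0.001, -0.0, -1.0]]
force: [0.7, -0.1, 0.6]
grip_width: 0.0849
grasp_force: 0.0
```

```bash
python3 - <<'E'
from bench import env, vision
import cv2,numpy as np
a=vision.camera("top");b=vision.camera("side")
cv2.imwrite("pics/v5.png",cv2.resize(np.hstack([a[100:292,210:466],b[150:342,190:446]]),(800,300))[:,:,::-1])
s=env.read_state();print(s["t"],s["position"],s["force"],s["grip_width"])
E
```

```text
19.4667 [0.51980592 0.3087675  0.19405801] [ 0.50371405  0.87215069 -0.11530966] 0.08516380463178613
```

View pics/v5.png

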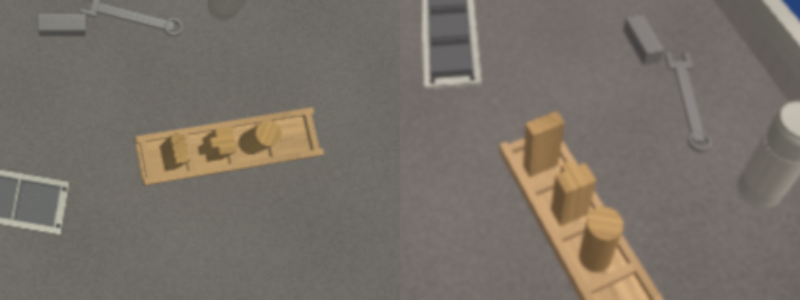

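The dowel stands in bay 3 (side view crop px (600,240)). Last is the square, with the opening cut to 70 mm to stay well clear of the yellow block.

step_arm --plan '[[0.07, [0, 0.0015, -0.03], 0], [0.07, [0, 0.0015, -0.065], 0], [0.07, [0, 0.0015, -0.095], 0], [0.07, [0, 0.0015, -0.117], 0], [0.07, [0, 0.0015, -0.117], 0], [0.07, [0, 0.0015, -0.117], 0], [0.03, [0, 0.0015, -0.117], 0], [0.03, [0, 0.0015, -0.117], 0], [0.03, [0, 0.0015, -0.117], 0], [0.03, [0, 0.0015, -0.117], 0], [0.03, [0, 0.0015, -0.117], 0], [0.03, [0, 0.0015, -0.117], 0], [0.03, [0, 0.0015, -0.117], 0], [0.03, [0, 0.0015, -0.117], 0]]'

```text
t: 20.63
position: [0.5207, 0.3124, 0.079]
tool_rot: [[0.147, 0.989, 0.003], [0.989, -0.147, 0.002], [0.002, 0.003, -1.0]]
force: [-0.7, -1.1, 7.0]
grip_width: 0.0378
grasp_force: 29.3
```

step_arm --plan '[[0.03, [0, 0, 0.015], 0], [0.03, [0, 0, 0.05], 0], [0.03, [0, 0, 0.09], 0], [0.03, [0, 0, 0.13], 0], [0.03, [0.003, -0.03, 0.13], 3], [0.03, [0.007, -0.065, 0.13], 7], [0.03, [0.011, -0.1, 0.13], 12], [0.03, [0.015, -0.14, 0.13], 16], [0.03, [0.019, -0.18, 0.13], 17.5], [0.03, [0.023, -0.22, 0.13], 17.5], [0.03, [0.027, -0.26, 0.13], 17.5], [0.03, [0.031, -0.3, 0.13], 17.5], [0.03, [0.035, -0.34, 0.13], 17.5], [0.03, [0.039, -0.38, 0.13], 17.5], [0.03, [0.043, -0.42, 0.13], 17.5], [0.03, [0.047, -0.46, 0.13], 17.5], [0.03, [0.051, -0.5, 0.13], 17.5], [0.03, [0.055, -0.54, 0.13], 17.5], [0.03, [0.06, -0.58, 0.13], 17.5], [0.03, [0.066, -0.615, 0.13], 17.5]]'

```text
t: 22.3
position: [0.5854, -0.306, 0.2082]
tool_rot: [[-0.156, 0.988, 0.001], [0.988, 0.156, -0.001], [-0.001, 0.001, -1.0]]
force: [1.2, 0.1, 0.4]
grip_width: 0.0378
grasp_force: 30.0
```

step_arm --plan '[[0.03, [0, -0.012, 0], 0], [0.03, [0, -0.012, 0], 0], [0.03, [0, -0.012, 0], 0], [0.03, [0, -0.012, 0], 0]]'

```text
t: 22.63
position: [0.5853, -0.3139, 0.2072]
tool_rot: [[-0.157, 0.988, -0.0], [0.988, 0.157, 0.001], [0.001, -0.0, -1.0]]
force: [0.2, 0.0, -1.2]
grip_width: 0.0379
grasp_force: 30.0
```

step_arm --plan '[[0.03, [0.001, -0.001, -0.04], 0], [0.03, [0.001, -0.001, -0.08], 0], [0.03, [0.001, -0.001, -0.105], 0], [0.03, [0.001, -0.001, -0.12], 0], [0.03, [0.001, -0.001, -0.127], 0], [0.03, [0.001, -0.001, -0.129], 0], [0.03, [0.001, -0.001, -0.129], 0], [0.03, [0.001, -0.001, -0.13], 0], [0.03, [0.001, -0.001, -0.13], 0]]'

```text
t: 23.38
position: [0.5874, -0.3164, 0.0784]
tool_rot: [[-0.157, 0.988, 0.002], [0.988, 0.157, -0.001], [-0.001, 0.002, -1.0]]
force: [0.7, 0.4, -0.2]
grip_width: 0.0381
grasp_force: 29.9
```

step_arm --plan '[[0.03, [0, 0, -0.001], 0], [0.03, [0, 0, -0.0015], 0], [0.03, [0, 0, -0.0015], 0]]'

```text
t: 23.63
position: [0.5869, -0.3165, 0.0761]
tool_rot: [[-0.157, 0.988, 0.001], [0.988, 0.157, -0.001], [-0.001, 0.001, -1.0]]
force: [0.5, -0.6, 3.7]
grip_width: 0.0377
grasp_force: 30.2
```

Contact; release and back away upward and toward the base.

step_arm --plan '[[0.03, [0, 0, 0], 0], [0.06, [0, 0, 0], 0], [0.085, [0, 0, 0], 0], [0.085, [0, 0, 0], 0], [0.085, [0, 0, 0], 0], [0.085, [0, 0, 0.01], 0], [0.085, [0, 0, 0.05], 0], [0.085, [0, 0, 0.09], 0], [0.085, [0, 0, 0.13], 0], [0.085, [-0.03, -0.03, 0.13], 0], [0.085, [-0.055, -0.06, 0.13], 0], [0.085, [-0.08, -0.09, 0.13], 0], [0.085, [-0.11, -0.12, 0.13], 0], [0.085, [-0.14, -0.15, 0.13], 0], [0.085, [-0.17, -0.18, 0.13], 0], [0.085, [-0.2, -0.2, 0.13], 0], [0.085, [-0.23, -0.22, 0.13], 0], [0.085, [-0.23, -0.22, 0.13], 0], [0.085, [-0.23, -0.22, 0.13], 0], [0.085, [-0.23, -0.22, 0.13], 0]]'

```text
t: 25.3
position: [0.3567, -0.5361, 0.2059]
tool_rot: [[-0.156, 0.988, 0.001], [0.988, 0.156, -0.0], [-0.0, 0.001, -1.0]]
force: [-0.4, -0.5, 0.8]
grip_width: 0.0849
grasp_force: 0.0
```

```bash
python3 - <<'E'
from bench import env, vision
import cv2,numpy as np
a=vision.camera("top");b=vision.camera("side")
cv2.imwrite("pics/v6.png",cv2.resize(np.hstack([a[100:292,210:466],b[192:384,190:446]]),(800,300))[:,:,::-1])
s=env.read_state();print(s["t"],s["position"],s["force"],s["grip_width"])
E
```

```text
25.4 [ 0.35760301 -0.53550975  0.20567663] [-0.32129331  0.79227943 -0.11283734] 0.08523166505677189
```

View pics/v6.png

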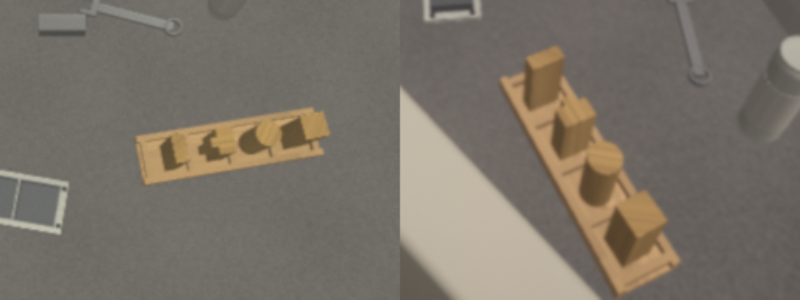

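All four stand upright in their bays, left to right strip, tongue, round, square (top view crop px (177,150), (223,142), (267,135), (315,126)). That is the reversed order, and the arm is clear.

```bash
python3 -c "
from bench import hand_in
print(hand_in())"
```

```text
the job is handed in; nothing more can be done
None
```

The job is handed in: all four samples stand upright in the feed rack in reverse order (strip, tongue, round, square from left to right), finished at about 25 s of the 102 s allowed; `hand_in()` gave no verdict.

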